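Shut the drop-front stock bin and press its ticket holder home

TASK

One of the two cream stock bins has been left with its drop-front flap hanging open and has no price ticket; its ticket holder is standing in the wooden card block. First swing that flap up until it is fully shut, then take the ticket holder from the block and, with its card facing out to the customers' side, push it all the way down behind the lip of the ticket rail along the top of the flap. Finish while still gripping the holder and pressing it down on the floor of the rail about as hard as a thumb would (do not let go), and leave the other things on the counter where they are.

Things in the scene. Friction and masses are not known exactly. Their poses are not given: they have to be found in the camera images.
- bin: The open stock bin, fixed: cream sheet metal, 192 wide (y), 200 high, cartons inside. Origin on the counter below the middle of its ticket rail (flap shut); x points out of its front, away from the robot, to the customers; z up; yaw within 0.1 rad. It spans x -200 to +38; flat lid 200 high from x -200 to -12. Not the like bin beside it, which is shut and has its ticket.
- flap (a joint): Angle of the open bin's drop-front flap about its bottom hinge (rad). 0 = fully shut at its stop, leaning 0.28 back towards the robot; grows as its top swings out and down to the bin's +x; at most 1.2, starts at 0.7 to 1.15. Stiff friction hinge (0.25 N m): it stays where it is left; 2 to 6 N on its top edge along the bin's -x, from the customers' side, swings it up.
- flap_hinge (a point): Middle of the flap's hinge line, which runs along the bin's y, 62 above the counter and 34 in front of the bin's origin. Its axes turn with the flap and equal the bin's axes when it is shut. The flap is 172 wide; its thin panel runs from here to the rail.
- ticket_rail (a point): Middle of the floor of the ticket rail folded along the flap's top edge; moves with the flap. In flap_hinge's frame at x -34, z 108; when shut 170 above the counter, axes as the bin's: x to the customers, y along the rail, z up. The slot is open above, 8 wide (x -4 to 4), 120 long between closed ends (y -60 to 60).
- rail_wall (a point): Middle of the top edge of the rail's back wall, the wall on the robot's side of the slot: 4 thick, 172 long, it rises 34 above the rail's floor, so 14 higher than the lip. Its slot-side face is at x -4 from ticket_rail, this point at x -6, z 34.
- rail_lip (a point): Middle of the rim of the rail's lip, on the customers' side of the slot. The lip is 126 long, upright (3 thick, inner face at x 4 from ticket_rail) up to z 13, then flares outwards to this rim at x 10, z 19 from ticket_rail.
- holder: Ticket holder: grey plastic plate 80 high, 30 to 55 g. Foot: blade 5 thick (x -2.5 to 2.5), 56 wide (y), z 0 to 20. Card body above: 8 thick (x -2.5 to 5.5), 64 wide, z 20 to 80, white card on its +x face. Origin: middle of the blade's lower edge. Grip it across its thickness (x), fingertips more than 34 above its origin to clear the rail's back wall. It may lean 0.15 rad in the block.
- holder_face (a point): Middle of the card face of the ticket holder, 50 above its lower edge and 5.5 in front of its origin.
- block: Wooden card block, fixed to the counter, 52 (x) by 92 (y), 38 high, with a slot 6.5 wide, 62 long and 20 deep along its y in which the ticket holder stands upright, lower edge 18 above the counter. Origin at the middle of its underside; its x points where the card faces (yaw within 0.6 rad).
- tamper: A bystander, not to be displaced: steel coffee tamper; origin at the middle of its underside.
- cup: A bystander, not to be displaced: white cup; origin at the middle of its underside.
- jar: A bystander, not to be displaced: amber jar with steel cap; origin at the middle of its underside.
- carton: A bystander, not to be displaced: cardboard carton; origin at the middle of its underside.
- pitcher: A bystander, not to be displaced: steel milk jug; origin at the middle of its underside.
- scoop: A bystander, not to be displaced: steel scoop; origin at the middle of its underside.
Not all that is in view belongs to the job. Several things have the shape of the holder; the one meant has the colours described above.

How it is judged:
By the outcome, as a careful person would: the job done as asked, in the order asked, and still so for the second after the job is handed in, while the arm keeps its last pose, push and grip.
It also fails if it takes over 64 s, if anything falls off the work surface, if the arm or the gripper's body presses on something with over 40 N, if the wrist force passes 120 N, or if a joint passes its speed limit or range.

ROBOT

A 6-joint arm with a two-finger parallel gripper is mounted at the origin on the work surface. World frame = base frame: x ahead of the robot, y to its left, z up, the work surface at z = 0. Lengths are in mm, angles in rad, forces in N, time in s.
With the tool pointing down it reaches from about 150 to 775 mm from the base axis. Payload 6.1 kg.
Tool frame: the origin (TCP) lies at the very end of the fingers, on their centre line; the grasp point (between the pads) lies 19 mm behind it (arm.pinch_z is the distance from the TCP to the grasp point, in mm); y points along the fingers, z is the direction in which the jaws open and shut, and the axes are right-handed (so a half turn about y gives the same grasp; the last joint's range is limited). The gripper opens to 85 mm and grips with 20 to 120 N. Pads are 22 mm wide; open, the fingers measure 114 mm over their backs; the gripper's body (76 mm by 85 mm) begins 54 mm behind the grasp point. The pads swing forward as they close: fully open they stand 13 mm farther back than shut.
Start: joints at [-1.146, 0.126, -0.04, 1.405, 0, 1.571], TCP at [216.364, -478.325, 231.295] pointing down, gripper open.
Joint ranges: [-2.72, 2.72], [-0.95, 1.95], [-1.27, 1.35], [-1.78, 2.02], [-1.46, 1.47], [-3.14, 3.14]. Speed limits (rad/s): [2.39, 2.39, 3.01, 3.14, 3.14, 3.14].

INTERFACE

Orientations are given as a rotation vector (axis times angle).
In Python, from station import arm gives the robot as it stands. The module is installed in compiled form; this text tells all that it offers.
- The arm moves only by the tool move_arm, never from a script. Its argument "targets" is a list of rows, each a list of 7 numbers: the turn, a rotation vector about the world's x, y, z in rad, then the shift along the world's x, y, z in m, then the closure, from 0 (fully open) to 1 (shut). A call has 1 to 20 rows; each row is the pose to reach, as a shift and turn from the pose commanded when the call began; what a row does not reach only later rows make up. A row lasts 1/8 s, in which the tool goes at most 62.5 mm and 10.7 degrees, less where a joint would pass 70% of its speed; a pose out of reach is approached as far as the arm can. A call with a gripper value outside its range is refused whole. The fingers move at their own pace and stop on an object; the grip force is fixed at half the most. Time passes only in rows, so rows that repeat a pose let the fingers close. It gives the time, the measured TCP pose, the force and the opening at its end, in the units of the state.
- arm.observe(): the state, without advancing time (a new reading comes with each control period).
- arm.read_camera(name): name is "scene" or "side" or "wrist"; returns (picture, depth): 400x640x3 uint8, red, green, blue; 400x640 float32, mm along the optical axis (not along the pixel's ray), 0 where there is no reading.
- arm.calibration(name): a dict with "vfov" (degrees; the focal length in pixels is half the picture's height over the tangent of half this angle, whatever the lens; pixels are square), "cx", "cy" (the principal point, pixels), "k1" (the pictures are not rectified: a ray, as slopes to the right and down, at radius r is drawn at 1 + k1 r^2 times it, then the intrinsics apply), "R" (3x3) and "t" (3): a world point X has camera coordinates R X + t. Camera axes: x right, y down, z forward; pixel columns grow to the right and rows downward; lengths in mm; the calibration is good to about 2 mm. A picture is of the moment at which its call begins: read the wrist's pose just before it. calibration takes no time and is no camera call; for the wrist camera it gives the pose at the moment of the call.
- arm.sign_off(): hands the job in, once; it reports no verdict.
The state is a dict: "t": time; "q": joint angles; "joint_velocities": joint speeds; "effort": joint torques, N m; "position": TCP position; "ee_rot": TCP orientation; "wrist_force": force on the tool from outside, world axes, zero at the start; "torque": the same for the moment, N m; "grip_width": opening from 0.0 (shut) to 1.0 (fully open).
Only numpy, scipy, OpenCV 4.12 (cv2) and the standard library are available. Lean on these libraries where they do the work, as an engineer would, in place of code of your own. Each camera call takes 0.05 s, during which the arm holds its last target. There are 200 camera calls.

## Working session

There is one attempt and no reset: what is moved stays moved. The work goes in short steps, Python scripts to look and compute and a tool call to move; the robot and the scene stay as the last step left them, time stands still between calls to the robot, and variables do not carry over. Pictures are saved under pics/ and viewed, about 8 in all and at most 12, crops included, and the job is handed in when it is done.

Besides the shell and the picture viewer there is one more tool, called after "Call:" as a command line: name --pt "numbers of a row" for each row, then --argument value for the rest. move_arm: Moves the arm, as the interface text tells. Its arguments: {"type":"object","properties":{"targets":{"type":"array","items":{"type":"array","items":{"type":"number"}}}},"required":["targets"]}

```bash
mkdir -p pics
cat > h.py <<'E'
import numpy as np,cv2
from station import arm
from scipy.spatial.transform import Rotation as Rn
def shot(n):
    c=arm.calibration(n); p,d=arm.read_camera(n); return c,p,d
def K(c,h=400):
    f=h/2/np.tan(np.radians(c['vfov'])/2); return np.array([[f,0,c['cx']],[0,f,c['cy']],[0,0,1]])
def world(c,uv,z):
    uv=np.asarray(uv,float).reshape(-1,1,2); s=cv2.undistortPoints(uv,K(c),np.array([c['k1'],0,0,0.]))[:,0]
    z=np.asarray(z,float).reshape(-1,1); P=np.hstack([s*z,z]); return (P-np.array(c['t']))@np.array(c['R'])
def proj(c,X):
    X=np.asarray(X,float).reshape(-1,3); P=X@np.array(c['R']).T+np.array(c['t']); s=P[:,:2]/P[:,2:]
    r=(s**2).sum(1,keepdims=True); s=s*(1+c['k1']*r); k=K(c); return s*k[0,0]+[k[0,2],k[1,2]]
def cloud(c,d):
    v,u=np.mgrid[:400,:640]; return world(c,np.stack([u,v],-1).reshape(-1,2),d.reshape(-1)).reshape(400,640,3)
def save(n,p): cv2.imwrite('pics/'+n,cv2.cvtColor(p,cv2.COLOR_RGB2BGR))
E
python3 - <<'E'
from h import *
print(arm.observe())
for n in('scene','side'):
    c,p,d=shot(n); save(n+'0.png',p); np.savez(n+'0.npz',p=p,d=d,c=c); print(n,{k:np.round(v,3).tolist() for k,v in c.items()})
E
```

```text
{'t': 0.0, 'q': array([-1.14597341e+00,  1.26353578e-01, -4.05895910e-02,  1.40540394e+00,
       -1.15026195e-05,  1.57080868e+00]), 'joint_velocities': array([-0.00164372,  0.00090426, -0.0007555 , -0.00027722,  0.00050933,
       -0.0011642 ]), 'effort': array([-6.07951279e-04, -4.35917115e+01,  3.52921379e+01,  1.73631893e-02,
       -6.56417205e-05,  1.88156332e-05]), 'position': array([ 216.21405596, -477.96687081,  230.55076317]), 'ee_rot': array([-0.42885773,  1.98854276, -1.98546629]), 'wrist_force': array([-0.26713796, -0.45572569,  0.30855924]), 'torque': array([0.00806342, 0.07026394, 0.05111121]), 'grip_width': 0.9986898194901556}
scene {'vfov': 43.862, 'cx': 322.962, 'cy': 205.1, 'k1': -0.16, 'R': [[-0.561, 0.828, -0.013], [0.48, 0.312, -0.82], [-0.675, -0.466, -0.572]], 't': [262.78, -174.22, 1897.561]}
side {'vfov': 53.105, 'cx': 327.436, 'cy': 201.128, 'k1': -0.018, 'R': [[-0.883, -0.469, 0.018], [-0.371, 0.675, -0.637], [0.287, -0.569, -0.77]], 't': [531.301, 246.071, 1061.154]}
```

View pics/scene0.png

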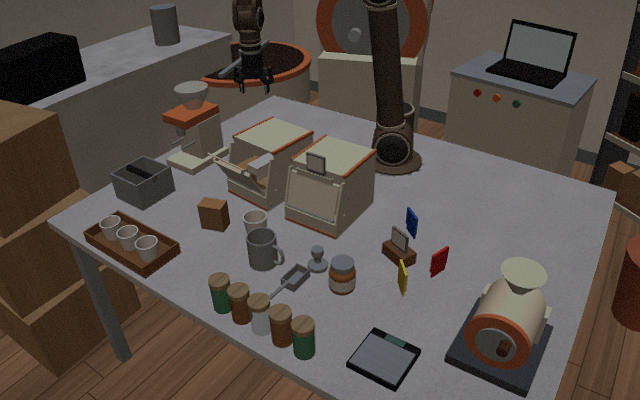

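View pics/side0.png

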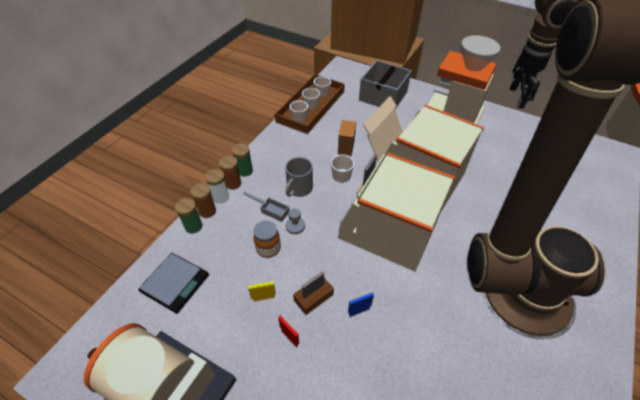

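The scene shows the open bin at about (265,165), with its flap out at (245,165). The shut bin with its ticket is at (330,185).

Things that could be taken for the holder (scene pixels):
- grey in the wooden block (400,238)
- blue (412,222)
- red (439,261)
- yellow (403,277)
- the ticket already on the shut bin (316,162)

I choose the grey one in the block and will check it in a crop.

Run:
```python
from h import *
o=[]
for n in('scene','side'):
    z=np.load(n+'0.npz',allow_pickle=True); c=z['c'].item(); p=z['p']; X=cloud(c,z['d']); 
    m=(abs(X[...,2]-200)<6)&(X[...,0]>100)&(z['d']>0)
    nl,l,s,ce=cv2.connectedComponentsWithStats(m.astype(np.uint8))
    for i in range(1,nl):
        if s[i,4]>300:
            P=X[l==i]; r=cv2.minAreaRect(P[:,:2].astype(np.float32)); print(n,'lid',s[i],P.mean(0).round(1),P[:,2].std().round(1),r, cv2.boxPoints(r).round(0).tolist())
    # block region
    u0,v0,u1,v1=(370,190,460,300) if n=='scene' else (240,260,390,350)
    sub=X[v0:v1,u0:u1].reshape(-1,3); hi=sub[sub[:,2]>50]; print('tall',len(hi)); 
    if len(hi):print(hi.mean(0),hi.min(0),hi.max(0))
    if n=='scene': o=[cv2.resize(p[105:255,195:345],(600,600),interpolation=2)[:400]]; 
    save('crop_'+n+'.png',np.hstack([cv2.resize(p[110:220,200:320],(480,440),interpolation=cv2.INTER_CUBIC),cv2.resize(p[200:300,370:450],(320,400),interpolation=2)[:440] if False else cv2.copyMakeBorder(cv2.resize(p[200:300,375:455],(320,400),interpolation=cv2.INTER_CUBIC),0,40,0,0,0)])if n=='scene' else np.hstack([cv2.resize(p[90:240,330:490],(480,450)),cv2.resize(p[255:345,250:310+20],(320,360))[:450] if False else cv2.copyMakeBorder(cv2.resize(p[255:345,270:350],(320,360),interpolation=cv2.INTER_CUBIC),0,90,0,0,0)]))
c=arm.calibration('scene')
```

```text
scene lid [ 232  116   81   39 1610] [ 381.1 -260.6  199.5] 1.9 ((375.924072265625, -262.7388000488281), (207.423828125, 200.6688995361328), 83.30758666992188) [[264.0, -354.0], [463.0, -377.0], [488.0, -171.0], [288.0, -148.0]]
scene lid [ 291  135   86   43 1838] [388.4  -5.8 199.1] 1.9 ((392.9728698730469, -13.916580200195312), (200.60232543945312, 215.2626190185547), 89.58186340332031) [[285.0, -113.0], [500.0, -115.0], [501.0, 86.0], [286.0, 87.0]]
tall 758
[540.86827415 335.82633398 107.79843   ] [297.7400043   79.54383264  50.05503227] [1511.55808458  721.01854703  946.29272266]
side lid [ 397  105   87   63 2991] [ 370.2 -258.2  199.8] 1.7 ((371.8817443847656, -265.6512451171875), (203.37184143066406, 191.74282836914062), 84.93952178955078) [[267.0, -358.0], [458.0, -375.0], [476.0, -173.0], [285.0, -156.0]]
side lid [ 358  153   98   80 4493] [381.5  -7.4 199.7] 1.7 ((386.9527282714844, -13.938262939453125), (206.7256622314453, 199.80735778808594), 0.2946038544178009) [[283.0, 85.0], [284.0, -114.0], [491.0, -113.0], [490.0, 86.0]]
side lid [480 234  31  38 309] [137.7  92.  200.1] 3.4 ((148.14060974121094, 77.1987075805664), (50.65827560424805, 105.28284454345703), 46.4388427734375) [[93.0, 95.0], [169.0, 23.0], [204.0, 59.0], [127.0, 132.0]]
tall 916
[481.4682684  343.07743126 126.31266307] [255.93989618 234.53459976  50.02544526] [629.29015613 687.36905864 964.83091562]
```

View pics/crop_scene.png

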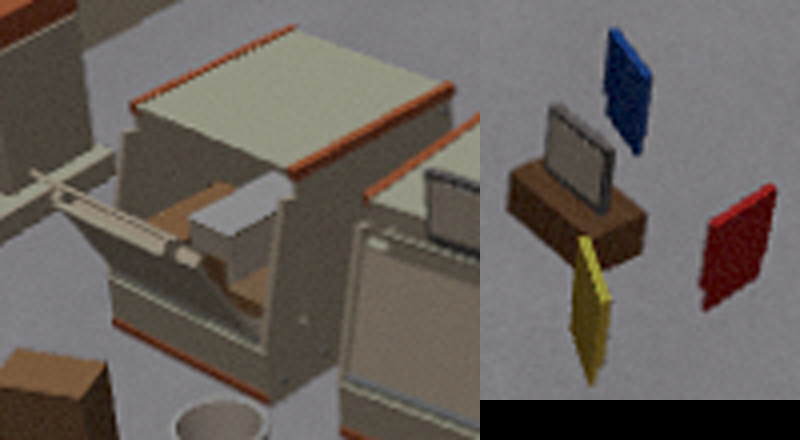

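The crop confirms the grey holder with a pale card in the wooden block, at scene (400,239), card facing the customers' side. The flap's rail edge runs from about scene (211,157) to (249,174).

Run:
```python
from h import *
np.set_printoptions(suppress=True,precision=1)
for n in('scene','side'):
    z=np.load(n+'0.npz',allow_pickle=True); c=z['c'].item(); p=z['p'].astype(int); X=cloud(c,z['d'])
    # holder block: region
    B=(X[...,0]>380)&(X[...,0]<620)&(X[...,1]>130)&(X[...,1]<420)&(X[...,2]>8)&(X[...,2]<130)
    hsv=cv2.cvtColor(z['p'],cv2.COLOR_RGB2HSV)
    nl,l,s,ce=cv2.connectedComponentsWithStats(B.astype(np.uint8))
    for i in range(1,nl):
        if s[i,4]>25:
            P=X[l==i]; print(n,'obj',ce[i],P.mean(0),P.min(0),P.max(0))
            H=P[(P[:,2]>46)]; T=P[abs(P[:,2]-38)<4]
            if P[:,2].max()>85 :
                q,sv,vt=np.linalg.svd(H-H.mean(0),full_matrices=False); print('  plate',len(H),H.mean(0),'normal',vt[2].round(3),sv/np.sqrt(len(H)))
                r=cv2.minAreaRect(T[:,:2].astype(np.float32)); print('  blocktop',r)
    # bin frame
    a=-0.095; o=np.array([478.6,-273.5,0]); R=np.array([[np.cos(a),-np.sin(a),0],[np.sin(a),np.cos(a),0],[0,0,1]])
    Y=(X-o)@R
    m=(abs(Y[...,1])<80)&(Y[...,0]>20)&(Y[...,0]<50)&(Y[...,2]>8)&(Y[...,2]<55)
    P=Y[m]; 
    if len(P)>20: print(n,'front face',len(P),'x',np.median(P[:,0]),'slope',np.polyfit(P[:,1],P[:,0],1))
    m=(abs(Y[...,1])<80)&(Y[...,0]>44)&(Y[...,0]<170)&(Y[...,2]>70)&(Y[...,2]<190)
    P=Y[m]; print(n,'flap',len(P)); 
    for y0 in(-60,-20,20,60):
        Q=P[abs(P[:,1]-y0)<8]; Q=Q[np.argsort(Q[:,2])]; print(y0,Q[::max(1,len(Q)//8)][:,[0,2]].tolist())
    m=(Y[...,0]>44)&(Y[...,0]<260)&(abs(Y[...,1])<200)&(Y[...,2]>12)&(Y[...,2]<200)
    nl,l,s,ce=cv2.connectedComponentsWithStats(m.astype(np.uint8))
    for i in range(1,nl):
        if s[i,4]>40: P=Y[l==i]; print(n,'near',ce[i],P.min(0),P.max(0))
```

```text
scene obj [413.6 224.7] [390.9 275.2  49.4] [380.  257.3   8.1] [400.3 287.7  81.5]
scene obj [399.1 251.1] [521.8 293.5  48.4] [474.3 228.    8.1] [619.8 358.7 102.1]
  plate 390 [525.8 296.1  73.9] normal [ 0.5 -0.8  0.1] [51.2 15.8 10.6]
  blocktop ((526.764404296875, 311.3826904296875), (175.16366577148438, 78.16181945800781), 46.46012496948242)
scene obj [438.6 260.2] [499.6 403.7  49.4] [463.6 388.6   8.2] [530.4 416.   85.1]
  plate 202 [499.8 403.1  66.2] normal [0.3 0.9 0.1] [20.3 11.4  2.4]
  blocktop ((499.5897216796875, 404.03289794921875), (7.2977142333984375, 63.30062484741211), 70.1412124633789)
scene front face 378 x 38.65125580211698 slope [-0.  38.6]
scene flap 506
-60 [[46.327910561095145, 75.73228824467537], [56.7224162999285, 94.52659976621746], [68.8096130361974, 114.64240728242225], [80.64400467541806, 134.47354528578708], [85.40791440641615, 159.25699816715377], [92.70385961037559, 164.42373222591732], [102.7464907805917, 168.1977350973642], [96.10451118876917, 171.7984575498233]]
-20 [[44.2173116353404, 71.19455942593078], [56.88454109010903, 92.0259083269120
[... 2726 characters left out ...]
8.74634007942126], [78.34894445216439, 170.10015616943005], [91.1512848082865, 178.08827503411445], [103.12106405390145, 188.0683273088983]]
60 [[167.82930321574534, 75.46002991013258], [49.546548818820874, 93.66133940682613], [56.83201445738657, 108.91080473006957], [63.22441154936871, 121.50459659388895], [71.85223644925014, 133.74756631947912], [79.1075234542276, 147.98226065616345], [80.1103382827522, 169.4241680420016], [92.64946134443589, 178.56457223876802], [102.33529422544431, 187.37916909076]]
side near [382.5 126.4] [ 44.  -93.2  74.4] [108.4  87.  193.5]
side near [346.4 136.8] [155.3 -23.9  12.3] [230.   67.5  94. ]
side near [341.9 167.2] [ 96.2 106.3  12. ] [170.9 182.5  64.3]
```

Run:
```python
from h import *
np.set_printoptions(suppress=True,precision=3)
s=arm.observe(); R=Rn.from_rotvec(s['ee_rot']).as_matrix(); print(R)
print('jaw yaw',np.arctan2(R[1,2],R[0,2]), s['position'])
z=np.load('side0.npz',allow_pickle=True); X=cloud(z['c'].item(),z['d'])
z2=np.load('scene0.npz',allow_pickle=True); X2=cloud(z2['c'].item(),z2['d'])
P=np.vstack([X.reshape(-1,3),X2.reshape(-1,3)])
m=(P[:,0]>180)&(P[:,0]<760)&(P[:,1]<-380)&(P[:,1]>-600)&(P[:,2]>100)&(P[:,2]<450)
H,xe,ye=np.histogram2d(P[m,0],P[m,1],bins=[np.arange(180,780,60),np.arange(-600,-370,40)]); 
for i in range(len(xe)-1):
  print(int(xe[i]),[int(P[m&(P[:,0]>=xe[i])&(P[:,0]<xe[i+1])&(P[:,1]>=ye[j])&(P[:,1]<ye[j+1])][:,2].max(initial=0)) for j in range(len(ye)-1)])
l=(X[...,0]>440)&(X[...,0]<545)&(X[...,1]>225)&(X[...,1]<340)&(X[...,2]>46)&(X[...,2]<110)
l[:260]=0;l[345:]=0;l[:,:285]=0;l[:,345:]=0
H=X[l];H=H[H[:,2]<96];print(len(H));
for k in range(3):
  q,sv,vt=np.linalg.svd(H-H.mean(0),full_matrices=False); r=(H-H.mean(0))@vt[2]; print(H.mean(0),vt[2],r.std(),H.min(0),H.max(0)); H=H[abs(r)<2*r.std()]
```

```text
[[-0.911 -0.001  0.412]
 [-0.412  0.001 -0.911]
 [ 0.    -1.    -0.002]]
jaw yaw -1.1460001045957953 [ 216.211 -477.983  230.578]
180 [0, 347, 401, 449, 449]
240 [0, 349, 447, 449, 367]
300 [299, 0, 0, 0, 0]
360 [299, 0, 0, 0, 0]
420 [297, 0, 0, 0, 0]
480 [217, 0, 0, 0, 0]
540 [0, 0, 0, 0, 0]
600 [103, 105, 0, 0, 0]
660 [102, 103, 0, 0, 0]
228
[493.871 284.615  72.885] [ 0.913 -0.407 -0.027] 1.7523298888384036 [480.104 253.139  46.125] [510.502 312.279  95.857]
[493.212 284.044  72.531] [ 0.918 -0.396 -0.015] 1.0076927756847953 [480.104 253.139  46.125] [508.773 312.279  95.512]
[492.823 283.532  72.045] [ 0.921 -0.389 -0.004] 0.6715700364660453 [480.104 253.96   46.125] [506.266 312.279  95.512]
```

Call:
move_arm --pt "0 0 0 0.0 0.0 0.06 1" --pt "0 0 0.15 0.05 0.02 0.07 1" --pt "0 0 0.3 0.1 0.045 0.07 1" --pt "0 0 0.45 0.15 0.07 0.07 1" --pt "0 0 0.6 0.2 0.095 0.07 1" --pt "0 0 0.75 0.25 0.12 0.07 1" --pt "0 0 0.9 0.3 0.14 0.07 1" --pt "0 0 1.051 0.35 0.165 0.07 1" --pt "0 0 1.051 0.407 0.191 0.06 1" --pt "0 0 1.051 0.407 0.191 0.01 1" --pt "0 0 1.051 0.407 0.191 -0.04 1" --pt "0 0 1.051 0.407 0.191 -0.08 1" --pt "0 0 1.051 0.407 0.191 -0.083 1"

```text
t: 1.72
position: [621.3, -286.3, 144.1]
ee_rot: [-1.166, 1.285, -1.273]
wrist_force: [-0.7, 0.4, 0.0]
grip_width: -0.005
```

Call:
move_arm --pt "0 0 0 -0.01 0.001 0 1" --pt "0 0 0 -0.02 0.002 0 1" --pt "0 0 0 -0.027 0.0026 0 1" --pt "0 0 0 -0.034 0.0032 0 1" --pt "0 0 0 -0.041 0.0039 0 1" --pt "0 0 0 -0.048 0.0046 0 1" --pt "0 0 0 -0.055 0.0052 0 1" --pt "0 0 0 -0.062 0.0059 0 1" --pt "0 0 0 -0.069 0.0066 0 1" --pt "0 0 0 -0.076 0.0072 0 1" --pt "0 0 0 -0.083 0.0079 0 1" --pt "0 0 0 -0.09 0.0086 0 1" --pt "0 0 0 -0.097 0.0092 0 1" --pt "0 0 0 -0.1 0.0095 0 1" --pt "0 0 0 -0.1 0.0095 0 1"

```text
t: 3.6
position: [529.0, -281.3, 164.3]
ee_rot: [-1.154, 1.255, -1.3]
wrist_force: [-3.1, 3.4, 57.6]
grip_width: 0.001
```

```bash
cat > flap.py <<'E'
from h import *
import sys
np.set_printoptions(suppress=True,precision=1)
s=arm.observe(); a=-0.095; o=np.array([479.2,-273.5,0]); R=np.array([[np.cos(a),-np.sin(a),0],[np.sin(a),np.cos(a),0],[0,0,1]])
print('tcp bin',(s['position']-o)@R,s['wrist_force'],s['t'])
for n in('scene','side'):
    c,p,d=shot(n); save(n+sys.argv[1]+'.png',p); np.savez(n+sys.argv[1]+'.npz',p=p,d=d,c=c)
    Y=(cloud(c,d)-o)@R
    for y in((-75,-30),(35,75)):
        m=(Y[...,1]>y[0])&(Y[...,1]<y[1])&(Y[...,0]>-40)&(Y[...,0]<130)&(Y[...,2]>75)&(Y[...,2]<150)&(d>0)
        P=Y[m]; 
        if len(P)>40:
            k=np.polyfit(P[:,2],P[:,0],1); r=P[:,0]-np.polyval(k,P[:,2]); P=P[abs(r)<6]; k=np.polyfit(P[:,2],P[:,0],1); print(n,y,len(P),'angle',np.arctan(k[0])+.28,'x@62',np.polyval(k,62))
E
python3 flap.py 1
```

```text
tcp bin [ 50.3  -3.1 164.3] [-3.1  3.4 57.6] 3.6
scene (-75, -30) 167 angle 0.1896506374632072 x@62 36.787434039706
scene (35, 75) 143 angle 0.21529129135416616 x@62 34.41073806216192
```

Run:
```python
from h import *
a=cv2.imread('pics/scene1.png')[80:220,190:330];b=cv2.imread('pics/side1.png')[60:200,340:480]
cv2.imwrite('pics/c1.png',np.hstack([cv2.resize(x,(400,400),interpolation=2) for x in(a,b)]))
```

```text
(no output)
```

View pics/c1.png

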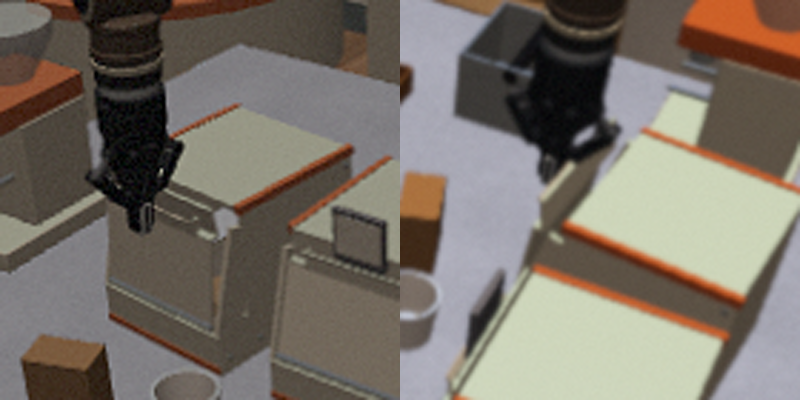

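The crop shows the flap nearly up. Its rail has wedged under the knuckle of the finger linkage, which bulges along the jaw axis (at about (165,190) in the crop), so the upward force comes from that. I'll back off, raise the tip, and push with the fingertips only.

Call:
move_arm --pt "0 0 0 0.01 -0.001 0.012 1" --pt "0 0 0 0.025 -0.0024 0.02 1" --pt "0 0 0 0.04 -0.0038 0.022 1" --pt "0 0 0 0.045 -0.0043 0.026 1" --pt "0 0 0 0.045 -0.0043 0.028 1" --pt "0 0 0 0.045 -0.0043 0.028 1"

```text
t: 4.45
position: [568.0, -282.2, 177.0]
ee_rot: [-1.162, 1.278, -1.28]
wrist_force: [-0.1, 0.6, 0.7]
grip_width: -0.001
```

```bash
python3 flap.py 2
```

```text
tcp bin [ 89.2  -0.2 177. ] [-0.1  0.6  0.7] 4.45
scene (-75, -30) 146 angle 0.1796257520914884 x@62 37.110076104306096
scene (35, 75) 122 angle 0.22941650350779888 x@62 33.32652026314649
```

Call:
move_arm --pt "0 0 0 -0.01 0.001 -0.003 1" --pt "0 0 0 -0.02 0.0019 -0.006 1" --pt "0 0 0 -0.03 0.0029 -0.006 1" --pt "0 0 0 -0.036 0.0034 -0.006 1" --pt "0 0 0 -0.042 0.004 -0.006 1" --pt "0 0 0 -0.048 0.0046 -0.006 1" --pt "0 0 0 -0.054 0.0051 -0.006 1" --pt "0 0 0 -0.056 0.0053 -0.006 1" --pt "0 0 0 -0.056 0.0053 -0.006 1"

```text
t: 5.68
position: [512.1, -276.8, 170.3]
ee_rot: [-1.163, 1.279, -1.279]
wrist_force: [-0.0, -0.8, 0.8]
grip_width: -0.001
```

```bash
python3 flap.py 3
```

```text
tcp bin [ 33.1  -0.2 170.3] [-0.  -0.8  0.8] 5.675
scene (-75, -30) 197 angle 0.044705398249068495 x@62 37.4729941339944
scene (35, 75) 171 angle 0.07273553393697604 x@62 35.205460536125564
```

Call:
move_arm --pt "0 0 0 -0.003 0.0003 0 1" --pt "0 0 0 -0.006 0.0006 0 1" --pt "0 0 0 -0.008 0.0008 0 1" --pt "0 0 0 -0.008 0.0008 0 1"

```text
t: 6.28
position: [504.8, -276.0, 170.3]
ee_rot: [-1.162, 1.278, -1.279]
wrist_force: [3.9, 0.8, -2.0]
grip_width: -0.004
```

Call:
move_arm --pt "0 0 0 -0.002 0.0002 0 1" --pt "0 0 0 -0.004 0.0004 0 1" --pt "0 0 0 -0.004 0.0004 0 1"

```text
t: 6.65
position: [504.3, -276.0, 170.6]
ee_rot: [-1.158, 1.272, -1.282]
wrist_force: [16.4, -1.4, -7.9]
grip_width: 0.001
```

```bash
python3 flap.py 4
```

```text
tcp bin [ 25.2  -0.1 170.6] [16.4 -1.4 -7.9] 6.65
scene (-75, -30) 199 angle -0.00795131938102095 x@62 37.442859983978636
scene (35, 75) 207 angle -0.0009934532599546464 x@62 36.36354660591051
```

The flap is up against its stop: 16 N at the contact I predicted, with a measured angle of about 0. Next I retreat and go above the block.

Call:
move_arm --pt "0 0 0 0.025 -0.0024 0 1" --pt "0 0 0 0.05 -0.005 0.02 1" --pt "0 0 0 0.05 0.0 0.08 1" --pt "0 0 0 0.05 0.0 0.14 0.6" --pt "0 0 -0.03 0.04 0.05 0.15 0.3" --pt "0 0 -0.08 0.03 0.11 0.15 0" --pt "0 0 -0.15 0.02 0.17 0.15 0" --pt "0 0 -0.2 0.01 0.23 0.15 0" --pt "0 0 -0.25 0.0 0.29 0.15 0" --pt "0 0 -0.3 -0.004 0.35 0.15 0" --pt "0 0 -0.325 -0.004 0.41 0.14 0" --pt "0 0 -0.325 -0.004 0.47 0.1 0" --pt "0 0 -0.325 -0.004 0.52 0.06 0" --pt "0 0 -0.325 -0.004 0.558 0.02 0" --pt "0 0 -0.325 -0.004 0.558 0.01 0" --pt "0 0 -0.325 -0.004 0.558 0.01 0"

```text
t: 8.75
position: [495.6, 281.8, 179.6]
ee_rot: [-0.984, 1.511, -1.512]
wrist_force: [-0.8, 0.0, 1.3]
grip_width: 0.998
```

```bash
python3 - <<'E'
from h import *
np.set_printoptions(suppress=True,precision=3)
s=arm.observe();R=Rn.from_rotvec(s['ee_rot']).as_matrix();print(s['position'],'jaw yaw',np.arctan2(R[1,2],R[0,2]),'y axis',R[:,1],s['q'])
c,p,d=shot('wrist');save('w1.png',p);np.savez('w1.npz',p=p,d=d,c=c)
X=cloud(c,d)
m=(d>0)&(abs(X[...,0]-495)<75)&(abs(X[...,1]-283)<75)
P=X[m];print('counts',[(a,((P[:,2]>a)&(P[:,2]<b)).sum()) for a,b in((5,30),(33,43),(45,90),(90,105))])
for nm,lo,hi in(('top',93,104),('block',34,42)):
    Q=P[(P[:,2]>lo)&(P[:,2]<hi)]
    if len(Q)>20: print(nm,Q.mean(0),cv2.minAreaRect(Q[:,:2].astype(np.float32)))
E
python3 flap.py 5
```

```text
[495.557 281.784 179.558] jaw yaw -0.41948041333794417 y axis [-0.002 -0.002 -1.   ] [ 0.517  0.217 -0.043  1.313 -0.001  2.508]
counts [(5, np.int64(178)), (33, np.int64(5086)), (45, np.int64(118)), (90, np.int64(1021))]
top [498.075 280.071  97.104] ((497.1653137207031, 278.3823547363281), (64.22685241699219, 7.751511573791504), 66.4729232788086)
block [497.305 283.073  37.197] ((495.9606018066406, 278.9574279785156), (92.69340515136719, 52.06255340576172), 67.1352310180664)
tcp bin [-35.6 554.3 181. ] [-0.  -1.1  0.7] 8.8
scene (-75, -30) 203 angle 0.006391948384186219 x@62 36.60571572004629
scene (35, 75) 201 angle 0.001655880899393336 x@62 36.36169626425381
```

View pics/w1.png

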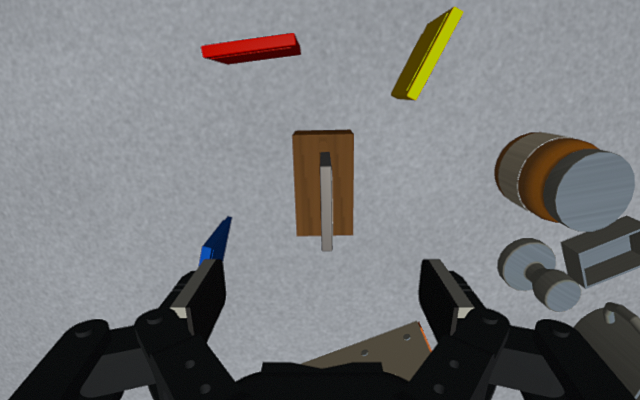

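The wrist view shows the holder standing upright in the block, its top edge from (326,155) to (326,248). The fingers straddle it and nothing is in the way: blue at (215,240), yellow at (430,55), red at (250,48). Lowering to grasp.

Call:
move_arm --pt "0 0 0.013 0.0016 -0.0034 -0.03 0" --pt "0 0 0.013 0.0016 -0.0034 -0.06 0" --pt "0 0 0.013 0.0016 -0.0034 -0.09 0" --pt "0 0 0.013 0.0016 -0.0034 -0.11 0" --pt "0 0 0.013 0.0016 -0.0034 -0.119 0" --pt "0 0 0.013 0.0016 -0.0034 -0.119 0.4" --pt "0 0 0.013 0.0016 -0.0034 -0.119 0.7" --pt "0 0 0.013 0.0016 -0.0034 -0.119 1" --pt "0 0 0.013 0.0016 -0.0034 -0.119 1" --pt "0 0 0.013 0.0016 -0.0034 -0.119 1" --pt "0 0 0.013 0.0016 -0.0034 -0.119 1"

```text
t: 10.28
position: [498.3, 279.2, 61.8]
ee_rot: [-0.987, 1.502, -1.502]
wrist_force: [-0.1, -0.9, 3.9]
grip_width: 0.084
```

Call:
move_arm --pt "0 0 0 0 0 0.02 1" --pt "0 0 0 0 0 0.05 1" --pt "0 0 0 0 0 0.1 1" --pt "0 0 0 0 0 0.15 1" --pt "0 0 0 0 0 0.2 1" --pt "0 0 0.02 0 -0.02 0.25 1" --pt "0 0 0.06 0 -0.06 0.28 1" --pt "0 0 0.1 0 -0.11 0.29 1" --pt "0 0 0.14 0 -0.16 0.29 1" --pt "0 0 0.18 -0.005 -0.21 0.29 1" --pt "0 0 0.22 -0.01 -0.26 0.29 1" --pt "0 0 0.26 -0.012 -0.31 0.29 1" --pt "0 0 0.3 -0.015 -0.36 0.29 1" --pt "0 0 0.311 -0.0176 -0.41 0.29 1" --pt "0 0 0.311 -0.0176 -0.46 0.28 1" --pt "0 0 0.311 -0.0176 -0.51 0.26 1" --pt "0 0 0.311 -0.0176 -0.54 0.24 1" --pt "0 0 0.311 -0.0176 -0.553 0.223 1" --pt "0 0 0.311 -0.0176 -0.553 0.223 1" --pt "0 0 0.311 -0.0176 -0.553 0.223 1"

```text
t: 12.78
position: [480.6, -273.0, 285.1]
ee_rot: [-1.162, 1.278, -1.279]
wrist_force: [-0.2, 0.2, -0.5]
grip_width: 0.086
```

```bash
cat > w.py <<'E'
from h import *
import sys
np.set_printoptions(suppress=True,precision=3)
s=arm.observe();R0=Rn.from_rotvec(s['ee_rot']).as_matrix();a=-0.095; o=np.array([479.2,-273.5,0]); R=np.array([[np.cos(a),-np.sin(a),0],[np.sin(a),np.cos(a),0],[0,0,1]])
print('jaw yaw',np.arctan2(R0[1,2],R0[0,2]),'yaxis',R0[:,1],'tcp bin',(s['position']-o)@R,s['grip_width'],s['wrist_force'],s['q'])
c,p,d=shot('wrist');save(sys.argv[1]+'.png',p);np.savez(sys.argv[1]+'.npz',p=p,d=d,c=c)
Y=(cloud(c,d)-o)@R
for y in range(-80,100,10):
    m=(abs(Y[...,1]-y)<2)&(abs(Y[...,0])<30)&(d>0); P=Y[m]
    f=lambda lo,hi:(lambda Q:(len(Q),Q[:,0].min().round(1),Q[:,0].max().round(1),Q[:,2].mean().round(1)) if len(Q)>2 else None)(P[(P[:,2]>lo)&(P[:,2]<hi)])
    print(y,'wall',f(201,208),'lip',f(180,193),'floor',f(164,176),'high',f(225,330))
E
python3 w.py w2; python3 flap.py 6
```

```text
jaw yaw -0.09489127492222589 yaxis [ 0.001  0.    -1.   ] tcp bin [  1.3     0.625 285.089] 0.08592191826704598 [-0.248  0.228 -0.499] [-0.517  0.186  0.15   1.534  0.     1.149]
-80 wall None lip None floor None high None
-70 wall None lip None floor None high None
-60 wall None lip None floor None high None
-50 wall None lip None floor None high None
-40 wall None lip None floor None high None
-30 wall None lip (10, np.float64(11.0), np.float64(11.9), np.float64(188.5)) floor None high None
-20 wall None lip (12, np.float64(10.2), np.float64(11.8), np.float64(188.5)) floor None high (168, np.float64(-2.4), np.float64(5.7), np.float64(320.1))
-10 wall (3, np.float64(-14.7), np.float64(-6.0), np.float64(202.9)) lip (21, np.float64(9.4), np.float64(12.4), np.float64(188.2)) floor None high (222, np.float64(-4.1), np.float64(6.9), np.float64(320.6))
0 wall (8, np.float64(-6.0), np.float64(-5.2), np.float64(203.3)) lip (29, np.float64(8.5), np.float64(12.3), np.float64(187.6)) floor None high (297, np.float64(-4.3), np.float64(7.1), np.float64(321.4))
10 wall (14, np.float64(-5.9), np.f
[... 1434 characters left out ...]
t64(203.2)) lip (6, np.float64(-2.5), np.float64(-2.5), np.float64(181.9)) floor (70, np.float64(-2.0), np.float64(7.8), np.float64(168.9)) high None
80 wall (43, np.float64(-29.6), np.float64(-2.7), np.float64(203.1)) lip None floor (71, np.float64(-1.9), np.float64(8.5), np.float64(168.8)) high None
90 wall (141, np.float64(-30.0), np.float64(-9.6), np.float64(201.6)) lip (17, np.float64(-9.6), np.float64(3.8), np.float64(184.3)) floor (28, np.float64(-9.6), np.float64(7.6), np.float64(170.6)) high None
tcp bin [  1.5   0.6 285.5] [0.5 0.3 0.2] 12.825
scene (-75, -30) 211 angle -0.005483760020705775 x@62 37.11195477524279
scene (35, 75) 205 angle 0.02119639103360682 x@62 35.310303523311184
```

View pics/w2.png

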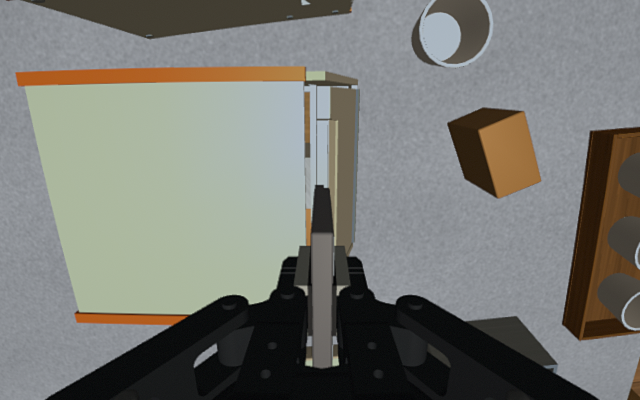

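The wrist view shows the rail slot at (322,80)–(322,185), with the holder above it and its card side to the right, towards the customers. On the same camera the slot centre is about +1.4 mm from the blade centre, so I shift +1.25 mm and lower.

Call:
move_arm --pt "0 0 -0.004 0.00125 -0.0001 0 1" --pt "0 0 -0.004 0.00125 -0.0001 -0.015 1" --pt "0 0 -0.004 0.00125 -0.0001 -0.03 1" --pt "0 0 -0.004 0.00125 -0.0001 -0.038 1" --pt "0 0 -0.004 0.00125 -0.0001 -0.045 1" --pt "0 0 -0.004 0.00125 -0.0001 -0.045 1"

```text
t: 13.68
position: [481.3, -274.0, 238.7]
ee_rot: [-1.16, 1.283, -1.282]
wrist_force: [-0.0, -0.3, 0.4]
grip_width: 0.087
```

```bash
python3 w.py w3 | grep -E "jaw|^(40|50|60) "; python3 flap.py 7
```

```text
jaw yaw -0.10012171193163831 yaxis [-0.001  0.001 -1.   ] tcp bin [  2.174  -0.333 238.676] 0.08652165044749154 [-0.005 -0.342  0.448] [-0.518  0.182  0.043  1.433  0.     1.153]
40 wall (57, np.float64(-6.5), np.float64(-2.7), np.float64(203.3)) lip (90, np.float64(-2.5), np.float64(12.0), np.float64(186.2)) floor (78, np.float64(-2.4), np.float64(5.2), np.float64(169.1)) high None
50 wall (63, np.float64(-17.1), np.float64(-2.5), np.float64(203.2)) lip (99, np.float64(-2.5), np.float64(12.5), np.float64(186.2)) floor (78, np.float64(-2.3), np.float64(5.2), np.float64(169.2)) high None
60 wall (63, np.float64(-13.0), np.float64(-2.4), np.float64(202.9)) lip (102, np.float64(-2.5), np.float64(12.3), np.float64(185.7)) floor (85, np.float64(-2.2), np.float64(8.3), np.float64(169.2)) high None
tcp bin [  2.4  -0.4 239.2] [0.6 1.  0.7] 13.725
scene (-75, -30) 203 angle -0.0039056391728888307 x@62 37.09347439275821
scene (35, 75) 197 angle 0.004036664570550186 x@62 36.344541595863646
```

Call:
move_arm --pt "0 0 0 0.0002 0 -0.005 1" --pt "0 0 0 0.0003 0 -0.01 1" --pt "0 0 0 0.0003 0 -0.015 1" --pt "0 0 0 0.0003 0 -0.02 1" --pt "0 0 0 0.0003 0 -0.023 1" --pt "0 0 0 0.0003 0 -0.023 1"

```text
t: 14.58
position: [481.8, -274.1, 216.0]
ee_rot: [-1.16, 1.283, -1.282]
wrist_force: [0.4, 0.6, -0.3]
grip_width: 0.083
```

Free of contact, with the lower edge at about 172. Now I press in small steps.

Call:
move_arm --pt "0 0 0 0 0 -0.0015 1" --pt "0 0 0 0 0 -0.003 1" --pt "0 0 0 0 0 -0.004 1" --pt "0 0 0 0 0 -0.004 1" --pt "0 0 0 0 0 -0.004 1"

```text
t: 15.2
position: [482.1, -274.2, 213.8]
ee_rot: [-1.16, 1.281, -1.284]
wrist_force: [-1.9, 0.7, 7.4]
grip_width: 0.086
```

Call:
move_arm --pt "0 0 0 -0.0004 0 -0.001 1" --pt "0 0 0 -0.0005 0 -0.002 1" --pt "0 0 0 -0.0005 0 -0.002 1" --pt "0 0 0 -0.0005 0 -0.002 1" --pt "0 0 0 -0.0005 0 -0.002 1"

```text
t: 15.82
position: [482.0, -274.3, 213.7]
ee_rot: [-1.158, 1.278, -1.286]
wrist_force: [-3.1, 2.9, 16.0]
grip_width: 0.091
```

```bash
python3 w.py w4 | grep -E "jaw|^(40|50|60) "; python3 flap.py 8; python3 -c "
from h import *
a=cv2.imread('pics/scene8.png')[80:220,190:330];b=cv2.imread('pics/w4.png')[60:380,150:470]
cv2.imwrite('pics/c8.png',np.hstack([cv2.resize(x,(400,400),interpolation=2) for x in(a,b)]))"
```

```text
jaw yaw -0.09987477960378467 yaxis [ 0.004 -0.002 -1.   ] tcp bin [  2.89   -0.48  213.687] 0.09105799885787905 [-3.136  2.91  16.003] [-0.518  0.178 -0.016  1.371  0.     1.153]
40 wall (78, np.float64(-22.5), np.float64(-2.6), np.float64(203.0)) lip (115, np.float64(-2.5), np.float64(12.2), np.float64(186.2)) floor (107, np.float64(-2.5), np.float64(5.3), np.float64(169.4)) high None
50 wall (77, np.float64(-6.1), np.float64(-2.4), np.float64(203.2)) lip (119, np.float64(-2.5), np.float64(12.0), np.float64(186.0)) floor (107, np.float64(-2.5), np.float64(5.3), np.float64(169.2)) high None
60 wall (81, np.float64(-6.4), np.float64(-2.7), np.float64(203.1)) lip (140, np.float64(-2.5), np.float64(12.4), np.float64(185.3)) floor (118, np.float64(-2.3), np.float64(8.4), np.float64(169.9)) high None
tcp bin [  2.9  -0.5 213.7] [-2.5  2.9 15.4] 15.875
scene (-75, -30) 197 angle -0.005290040858999812 x@62 37.17936274119684
scene (35, 75) 201 angle 0.010113069064166202 x@62 36.0470059918335
```

View pics/c8.png

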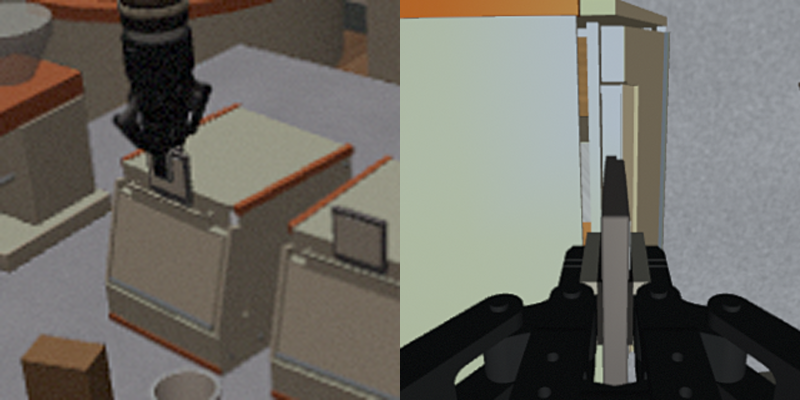

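The crop shows the flap shut, with the holder in the rail, its card facing the customers, and still gripped (left picture at about (170,178)). The depth matches a seated foot: TCP at 213.7 against 213.8 expected, under a steady 16 N. Handing in.

```bash
python3 -c "
from station import arm
print(arm.sign_off()); s=arm.observe(); print(s['t'],s['position'],s['wrist_force'],s['grip_width'])"
```

```text
the job is handed in; nothing more can be done
None
the job is handed in; nothing more can be done
```

The flap is shut, and the grey ticket holder is seated in its rail, card facing the customers. I handed in at about 15.9 s with the arm still gripping the holder and pressing it down.

**Last checks:**
- **Flap:** its measured angle is 0 within about 0.01 rad. I pushed it against its stop with 16 N.
- **Holder depth:** the fingertip height was 213.7 mm, against 213.8 mm expected when seated. It stayed there as the downward push rose from 7 to 16 N, so the holder is on the rail's floor and not slipping.
- **Sideways force:** about 3 to 4 N remains while pressing; it did not open the flap.

**What went wrong or disagreed:**
- **First push on the flap:** it wedged the rail under the finger linkage and showed 58 N upward on the wrist. I backed off, raised the fingertips and finished cleanly. The wrist limit is 120 N, but if that contact counts as the gripper's body, it was over the 40 N limit.
- **Cameras:** the wrist camera put the rail about 1.4 mm further out than the fixed cameras did. I used the wrist camera, and the holder went in without touching anything on the way down.
- **Other things on the counter:** I planned the paths to stay clear of them, but did not measure them again at the end.

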